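# Sweep plaster offcuts down the bench chute

## Robot

A 6-joint arm with a two-finger parallel gripper is mounted at the origin on the work surface. World frame = base frame: x ahead of the robot, y to its left, z up, the work surface at z = 0. Lengths are in mm, angles in rad, forces in N, time in s.
With the tool pointing down it reaches from about 275 to 1000 mm from the base axis. Payload 8.4 kg.
Tool frame: the origin (TCP) lies midway between the tips of the shut fingers; the grasp point (between the pads) lies 19 mm behind it; z points along the fingers, y is the direction in which the jaws open and shut (so a half turn about z gives the same grasp; the last joint's range is limited). The gripper opens to 85 mm and grips with 20 to 120 N. Pads are 22 mm wide; open, the fingers measure 114 mm over their backs; the gripper's body (76 mm by 85 mm) begins 54 mm behind the grasp point. The pads swing forward as they close: fully open they stand 13 mm farther back than shut.
Start: joints at [-1.104, 0.353, 1.633, -0, 1.155, -0.002], TCP at [282.384, -557.573, 231.281] pointing down, gripper open.
Joint ranges: [-2.63, 2.63], [-0.92, 2.1], [0.06, 2.66], [-1.3, 4.44], [0, 2.69], [-3.02, 3.02]. Speed limits (rad/s): [2.22, 2.22, 2.79, 3.14, 3.14, 3.14].

## Interface

Orientations are given as [roll, pitch, yaw] about the fixed x, y, z axes, in that order (R = Rz(yaw) Ry(pitch) Rx(roll)).
In Python, from rig import r gives the robot as it stands.
- The arm moves only by the tool play_rows, never from a script. Its argument "moves" is a list of rows, each a list of 3 entries, a list of its own where there are three numbers: the turn, a rotation vector about the tool's x, y, z in degrees, then the shift along the tool's x, y, z in mm, then the opening, from 0 (shut) to 1 (fully open). A call has 1 to 20 rows; each row is the pose to reach, as a shift and turn from the pose measured when the call began, along the tool's axes at that moment; what a row does not reach only later rows make up. A row lasts 1/10 s, in which the tool goes at most 50 mm and 8.59 degrees, less where a joint would pass 70% of its speed; a pose out of reach is approached as far as the arm can. A call with a gripper value outside its range is refused whole. The fingers move at their own pace and stop on an object; "newtons" is the grip in N (left out, the last holds). Time passes only in rows, so rows that repeat a pose let the fingers close. It gives the time, the measured TCP pose, the force and the opening at its end, in the units of the state.
- r.sense(): the state, without advancing time (a new reading comes with each control period).
- r.grab_frame(name): name is "scene" or "top"; returns a dict with "color" (400x640x3 uint8, red, green, blue), "K" (3x3 intrinsics, pixels), "k1" (the pictures are not rectified: a ray, as slopes to the right and down, at radius r is drawn at 1 + k1 r^2 times it, then the intrinsics apply), "rvec" (rotation vector, rad) and "tvec" (3), from world to camera coordinates, as OpenCV has them. Camera axes: x right, y down, z forward; pixel columns grow to the right and rows downward; lengths in mm; the calibration is good to about 2 mm. A picture is of the moment at which its call begins. There is no depth.
- r.sign_off(): hands the job in, once; it reports no verdict.
Trained networks look in a picture, given as the dict that the camera call returned (one of the last four; its "shot" number tells which), for a name from the list of things; names that differ only in an ending like _2 or _b are one class to them, and where a whole thing is asked for, a point or a joint stands for the part that bears it (a point fixed in the world has none). Each returns a list of dicts, best first, with "conf" (0 to 1); they miss things now and then, are a little off and sometimes report something else, mostly with a low value. They report only what shows in the picture. A call takes as long as a camera call.
- r.silhouettes(picture, name): "mask" (400x640 bool, what is visible of it) and "location" ([column, row] in pixels, amid what is visible of it).
The state is a dict: "clock": time; "qpos": joint angles; "qvel": joint speeds; "joint_efforts": joint torques, N m; "eef_pos": TCP position; "tcp_rot": TCP orientation; "contact_force": force on the tool from outside, world axes, zero at the start; "wrist_torque": the same for the moment, N m; "opening": opening from 0.0 (shut) to 1.0 (fully open).
Only numpy, scipy, OpenCV 4.12 (cv2) and the standard library are available. Lean on these libraries where they do the work, as an engineer would, in place of code of your own. Each camera call takes 0.05 s, during which the arm holds its last target.

## Task

Clear the plaster bench: with the fingertips, sweep the four white plaster offcuts across the worktop and over the edge of the steel waste chute, so that all of them drop into the tub below. Slide them along the bench and do not pick any up, and leave the two casts, the bowl, the cup, the jar, the pink wax box and the spatula where they are.

Things in the scene. Friction and masses are not known exactly. Their poses are not given: they have to be found in the camera images.
- chute (a point): Centre of the mouth of the waste chute: a rectangular hole in the grey worktop (top at z = 0), 130 mm along world x and 190 mm along world y, with a 20 mm wide steel flange flush with the top, no raised rim. Below is a black tub, floor 0.16 m down. The chute's place differs each time. Nothing stands between an offcut and the nearest side of the hole (left, right or far side).
- offcut_a: White plaster offcut, a solid irregular flat lump 31 to 38 mm by 24 to 28 mm in plan and 15 mm thick, 18 to 35 g. Origin: centre of its underside, z up at the start. Lies alone, flat on the worktop, 0.12 to 0.25 m from the centre of the chute.
- offcut_b: White plaster offcut, a solid irregular flat lump 31 to 38 mm by 24 to 28 mm in plan and 15 mm thick, 18 to 35 g. Origin: centre of its underside, z up at the start. Lies alone, flat on the worktop, 0.12 to 0.25 m from the centre of the chute.
- offcut_c: White plaster offcut, a solid irregular flat lump 31 to 38 mm by 24 to 28 mm in plan and 15 mm thick, 18 to 35 g. Origin: centre of its underside, z up at the start. Lies alone, flat on the worktop, 0.12 to 0.25 m from the centre of the chute.
- offcut_d: White plaster offcut, a solid irregular flat lump 31 to 38 mm by 24 to 28 mm in plan and 15 mm thick, 18 to 35 g. Origin: centre of its underside, z up at the start. Lies alone, flat on the worktop, 0.12 to 0.25 m from the centre of the chute.
- blue_cast: Dark blue dental cast (stone model of a jaw), base 58 x 62 mm, 32 mm high, 0.12 kg, loose. Origin: centre of its underside. It stands in a place among the offcuts, at least 85 mm from the nearest offcut, centre to centre. Leave it.
- yellow_cast: Yellow dental cast, same shape and size as the blue one, also among the offcuts. Origin: centre of its underside. Leave it.
- bowl: Green rubber mixing bowl, 112 mm across at the rim, 62 mm high, loose. Origin: centre of its underside. Leave it.
- cup: Amber resin cup, 54 mm across, 62 mm high, loose. Origin: centre of its underside. Leave it.
- jar: Glass jar with a glass lid, 76 mm across, 57 mm high with its knob, loose. Origin: centre of its underside. Leave it.
- wax_box: Pink carton of wax sheets, 85 x 165 x 30 mm (x, y, z), loose. Origin: centre of its underside. Leave it.
- spatula: Plaster spatula 205 mm long, 14 mm high, wooden handle and narrow steel blade, lying loose on the worktop along its own x axis. Origin: on the worktop under the joint of handle and blade, handle to -x. Leave it.

How it is judged:
By the outcome, as a careful person would: the job done as asked, in the order asked, and still so for the second after the job is handed in, with the robot touching nothing.
It also fails if it takes over 64 s, if anything falls off the work surface, if the arm or the gripper's body presses on something with over 40 N, if the wrist force passes 120 N, or if a joint passes its speed limit or range.

## Working session

There is one attempt and no reset: what is moved stays moved. The work goes in short steps, Python scripts to look and compute and a tool call to move; the robot and the scene stay as the last step left them, time stands still between calls to the robot, and variables do not carry over. Pictures are saved under pics/ and viewed, and the job is handed in when it is done.

Besides the shell and the picture viewer there is one more tool, called after "Call:" as name(argument=value, ...) on one line, values as JSON. play_rows: Moves the arm, as the interface text tells. Its arguments: {"type":"object","properties":{"moves":{"type":"array"},"newtons":{"type":"number"}},"required":["moves"]}

```bash
ls; mkdir -p pics
cat > h.py <<'E'
import numpy as np, cv2
from rig import r
def grab(name,fn=None):
    f=r.grab_frame(name)
    if fn: cv2.imwrite('pics/'+fn,f['color'][:,:,::-1])
    return f
def px2w(f,uv,z=0.0):
    K=np.array(f['K']);R=cv2.Rodrigues(np.array(f['rvec'],float))[0];t=np.array(f['tvec'],float).ravel()
    p=cv2.undistortPoints(np.array(uv,float).reshape(-1,1,2),K,np.array([f['k1'],0,0,0,0.])).reshape(-1,2)
    d=np.c_[p,np.ones(len(p))]@R; c=-R.T@t
    s=(z-c[2])/d[:,2]
    return c+d*s[:,None]
def w2px(f,P):
    return cv2.projectPoints(np.array(P,float).reshape(-1,1,3),np.array(f['rvec'],float),np.array(f['tvec'],float),np.array(f['K'],float),np.array([f['k1'],0,0,0,0.]))[0].reshape(-1,2)
E
python3 - <<'E'
from h import *
for n in ('top','scene'):
    f=grab(n,n+'0.png'); print(n,f['k1'],px2w(f,[[0,0],[639,0],[639,399],[0,399],[320,200]])[:,:2].round())
    for o in ('offcut_a','blue_cast','yellow_cast','bowl','cup','jar','wax_box','spatula'):
        for d in r.silhouettes(f,o):
            m=d['mask'].astype(np.uint8); ys,xs=np.nonzero(m)
            z=15 if o=='offcut_a' else 0
            print(o,round(d['conf'],2),np.round(d['location']),len(xs),px2w(f,[d['location']],z)[0,:2].round(), px2w(f,[[xs.mean(),ys.mean()]],z)[0,:2].round())
print(r.sense())
E
```

```text
pics
top -0.0587789984831157 [[1166. 1018.]
 [1210. -928.]
 [  46. -877.]
 [  -5.  904.]
 [ 577.   22.]]
offcut_a 0.59 [427. 240.] 136 [ 475. -271.] [ 474. -275.]
offcut_a 0.57 [430. 197.] 94 [ 592. -278.] [ 598. -276.]
offcut_a 0.51 [377. 171.] 95 [ 661. -133.] [ 662. -133.]
offcut_a 0.39 [330. 166.] 99 [669.  -1.] [670.  -8.]
blue_cast 0.84 [274. 236.] 374 [476. 147.] [478. 144.]
yellow_cast 0.96 [277. 194.] 388 [592. 142.] [594. 151.]
bowl 0.63 [197. 175.] 1339 [638. 368.] [642. 370.]
cup 0.65 [262. 149.] 336 [717. 188.] [714. 189.]
jar 0.76 [442. 155.] 649 [ 714. -318.] [ 713. -324.]
wax_box 0.76 [511. 204.] 1972 [ 581. -512.] [ 578. -510.]
spatula 0.74 [198. 233.] 535 [477. 356.] [474. 357.]
scene -0.0001610007034434961 [[-5136. -1149.]
 [-2366.  6146.]
 [ 1301.   267.]
 [  830.  -689.]
 [  472.    84.]]
offcut_a 0.69 [197. 227.] 132 [ 483. -278.] [ 489. -281.]
offcut_a 0.57 [324. 241.] 112 [682. -10.] [683. -14.]
offcut_a 0.53 [273. 254.] 128 [ 673. -143.] [ 676. -140.]
offcut_a 0.41 [106. 274.] 2494 [ 584. -503.] [ 578. -500.]
blue_cast 0.78 [343. 194.] 335 [467. 162.] [462. 1
[... 402 characters left out ...]
] 237 [457. 330.] [452. 331.]
{'clock': 0.9, 'qpos': array([-1.10438517e+00,  3.52983625e-01,  1.63337427e+00, -2.70068071e-05,
        1.15517622e+00, -2.39587518e-03]), 'qvel': array([-0.00041871,  0.00023797,  0.00106495,  0.00047449, -0.00086239,
        0.00134202]), 'joint_efforts': array([ 1.04485771e-04, -6.05164218e+01, -3.42449212e+01,  7.49833390e-06,
        1.25867646e-03, -2.64257113e-05]), 'eef_pos': array([ 282.39576008, -557.59404255,  231.30222875]), 'tcp_rot': array([3.14153418e+00, 2.48484212e-05, 4.68817932e-01]), 'contact_force': array([-0.14475163, -0.33989035, -0.23533929]), 'wrist_torque': array([ 0.04691142, -0.0145041 ,  0.00844163]), 'opening': 1.0022879908411169}
```

View images.

Run:
```python
import cv2
i=cv2.imread('pics/top0.png'); cv2.imwrite('pics/top0z.png',cv2.resize(i[110:290,180:450],None,fx=2.9,fy=2.9,interpolation=cv2.INTER_CUBIC))
```

```text
(no output)
```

View pics/top0.png

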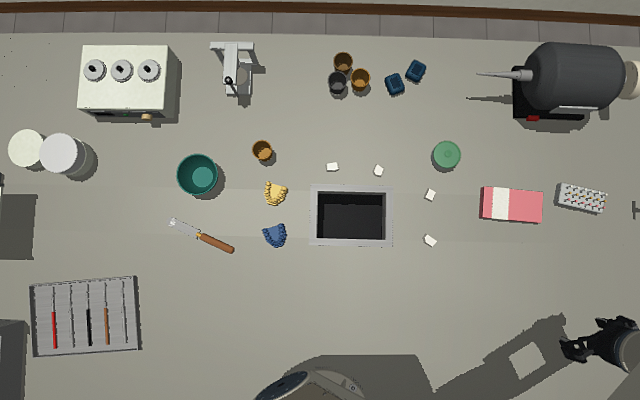

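View pics/scene0.png

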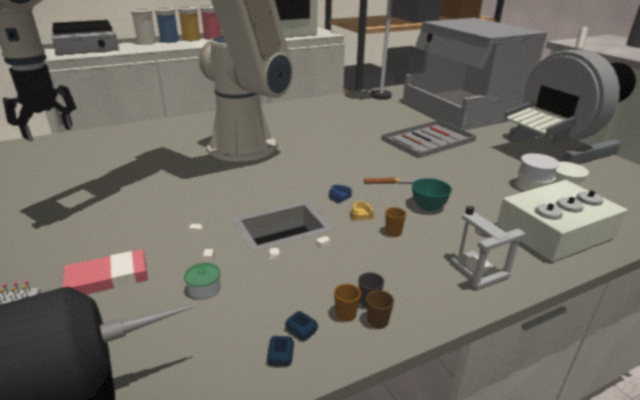

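View pics/top0z.png

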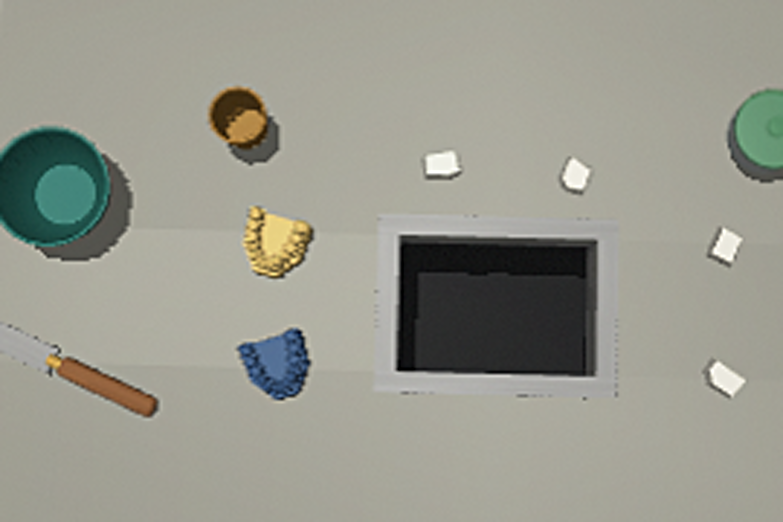

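Run:
```python
from h import *
f=grab('top','top1.png')
c=np.array([[399,236],[597,240],[597,377],[397,371]])/2.9+[180-0.3,110-0.3]
print(px2w(f,c,0).round(1))
g=f['color'].astype(int)
m=((g.min(2)>205)&(g.max(2)-g.min(2)<40)).astype(np.uint8)
n,l,s,ce=cv2.connectedComponentsWithStats(m)
for i in range(1,n):
    u,v=ce[i]
    if 300<u<450 and 140<v<260 and s[i,4]>20:
        pts=np.argwhere(l==i)[:,::-1]
        W=px2w(f,pts,15)[:,:2]
        rc=cv2.minAreaRect(W.astype(np.float32))
        print(ce[i].round(1),s[i],W.mean(0).round(1),W.min(0).round(),W.max(0).round(),rc)
f=grab('scene','s1.png');g=f['color'].astype(int)
for d in r.silhouettes(f,'offcut_a'):
    pts=np.argwhere(d['mask'])[:,::-1]
    if len(pts)<400:
        print(pts.mean(0), px2w(f,[pts.mean(0)],10)[0].round())
```

```text
[[ 602.    30.6    0. ]
 [ 603.  -158.7    0. ]
 [ 472.6 -160.4    0. ]
 [ 473.5   29.1    0. ]]
[331.7 166. ] [327 162  11   8  69] [670.8  -7.4] [662. -22.] [682.   6.] ((670.6435546875, -7.085641860961914), (19.217262268066406, 27.59581756591797), 11.0266752243042)
[378.1 169.9] [374 165   9  10  61] [ 663.3 -135.3] [ 652. -146.] [ 677. -124.] ((663.7103881835938, -135.70700073242188), (19.97994041442871, 24.668743133544922), 72.48800659179688)
[430.2 194.2] [426 189  10  11  65] [ 599.9 -279.3] [ 587. -293.] [ 614. -268.] ((599.9682006835938, -279.61993408203125), (19.034435272216797, 25.361068725585938), 67.08294677734375)
[429.9 240.1] [425 235  12  11  72] [ 474.4 -278.9] [ 461. -296.] [ 488. -266.] ((474.1511535644531, -278.4113464355469), (30.60457992553711, 17.82292938232422), 55.707759857177734)
[322.82481752 242.53284672] [679. -13.  10.]
[196.45454545 228.6969697 ] [ 482. -279.   10.]
```

```bash
cat >> h.py <<'E'
from scipy.spatial.transform import Rotation as Ro
def plan(wps):
    s=r.sense();R0=Ro.from_euler('xyz',s['tcp_rot']);p=np.array(s['eef_pos'])
    print('clock',round(s['clock'],2),'pos',p.round(1),'rot',np.degrees(s['tcp_rot']).round(1),'op',round(s['opening'],2),'F',s['contact_force'].round(1),'q',s['qpos'].round(2))
    for x,y,z,yaw in wps:
        R1=Ro.from_euler('xyz',[np.pi,0,np.radians(yaw)])
        print((x,y,z,yaw),'turn',np.degrees((R0.inv()*R1).as_rotvec()).round(1),'shift',R0.inv().apply(np.array([x,y,z])-p).round(1))
E
cat > go.py <<'E'
import sys
from h import *
# offcut xy, target xy
def push(o,t,flip=0,back=55,extra=0):
    o=np.array(o);t=np.array(t);u=(t-o)/np.linalg.norm(t-o);yaw=np.degrees(np.arctan2(u[1],u[0]))+flip
    yaw=(yaw+180)%360-180
    s=o-back*u
    return [(*s,100,yaw),(*s,30,yaw),(*s,5,yaw),(*t,5,yaw),(*t,100,yaw)]
P={'D':((474.5,-278.5),(533,-143)),'C':((600,-279),(542,-143)),'B':((663.5,-136),(582,-112)),'A':((671,-8),(582,-26))}
k=sys.argv[1]; plan(push(*P[k],flip=float(sys.argv[2]) if len(sys.argv)>2 else 0))
E
python3 go.py D
```

```text
clock 1.05 pos [ 282.4 -557.6  231.3] rot [180.    0.   26.9] op 1.0 F [-0.7 -0.7  0. ] q [-1.1   0.35  1.63 -0.    1.16 -0.  ]
(np.float64(452.69958835494265), np.float64(-328.9949705624832), 100, np.float64(66.64848517106799)) turn [  0.    0.  -39.8] shift [ 255.2 -127.   131.3]
(np.float64(452.69958835494265), np.float64(-328.9949705624832), 30, np.float64(66.64848517106799)) turn [  0.    0.  -39.8] shift [ 255.2 -127.   201.3]
(np.float64(452.69958835494265), np.float64(-328.9949705624832), 5, np.float64(66.64848517106799)) turn [  0.    0.  -39.8] shift [ 255.2 -127.   226.3]
(np.int64(533), np.int64(-143), 5, np.float64(66.64848517106799)) turn [  0.    0.  -39.8] shift [ 410.9 -256.6  226.3]
(np.int64(533), np.int64(-143), 100, np.float64(66.64848517106799)) turn [  0.    0.  -39.8] shift [ 410.9 -256.6  131.3]
```

Call:
play_rows(moves=[[[0,0,-40],[255,-127,131],0.2],[[0,0,-40],[255,-127,131],0.2],[[0,0,-40],[255,-127,131],0.2],[[0,0,-40],[255,-127,131],0.2],[[0,0,-40],[255,-127,131],0.2],[[0,0,-40],[255,-127,131],0.2],[[0,0,-40],[255,-127,131],0.2],[[0,0,-40],[255,-127,165],0.2],[[0,0,-40],[255,-127,200],0.2],[[0,0,-40],[255,-127,200],0.2]])

```text
clock: 2.05
eef_pos: [450.1, -327.5, 28.0]
tcp_rot: [-3.135, -0.001, 1.167]
contact_force: [-0.1, 0.1, -0.2]
opening: 0.199
```

```bash
python3 go.py D
python3 - <<'E'
from h import *
f=grab('top'); cv2.imwrite('pics/t2.png',cv2.resize(f['color'][110:320,260:530,::-1],None,fx=2.8,fy=2.8,interpolation=cv2.INTER_CUBIC))
f=grab('scene'); cv2.imwrite('pics/s2.png',cv2.resize(f['color'][120:320,100:370,::-1],None,fx=2.8,fy=2.8,interpolation=cv2.INTER_CUBIC))
E
```

```text
clock 2.05 pos [ 450.1 -327.5   28. ] rot [-1.796e+02 -1.000e-01  6.690e+01] op 0.2 F [-0.1  0.1 -0.2] q [-0.63  0.52  1.92 -0.    0.71 -0.23]
(np.float64(452.69958835494265), np.float64(-328.9949705624832), 100, np.float64(66.64848517106799)) turn [-0.4 -0.1  0.2] shift [ -0.2   2.5 -72.1]
(np.float64(452.69958835494265), np.float64(-328.9949705624832), 30, np.float64(66.64848517106799)) turn [-0.4 -0.1  0.2] shift [-0.3  3.  -2.1]
(np.float64(452.69958835494265), np.float64(-328.9949705624832), 5, np.float64(66.64848517106799)) turn [-0.4 -0.1  0.2] shift [-0.4  3.2 22.9]
(np.int64(533), np.int64(-143), 5, np.float64(66.64848517106799)) turn [-0.4 -0.1  0.2] shift [202.2   3.9  23.2]
(np.int64(533), np.int64(-143), 100, np.float64(66.64848517106799)) turn [-0.4 -0.1  0.2] shift [202.4   3.3 -71.8]
```

View pics/t2.png

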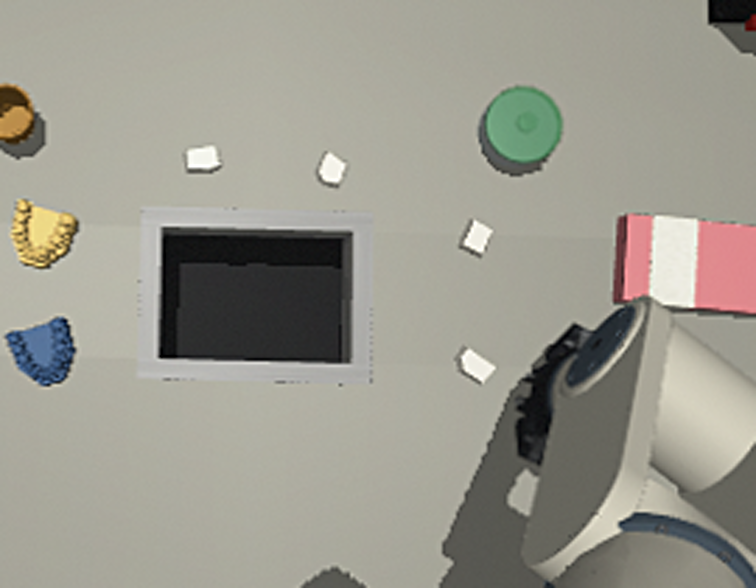

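View pics/s2.png

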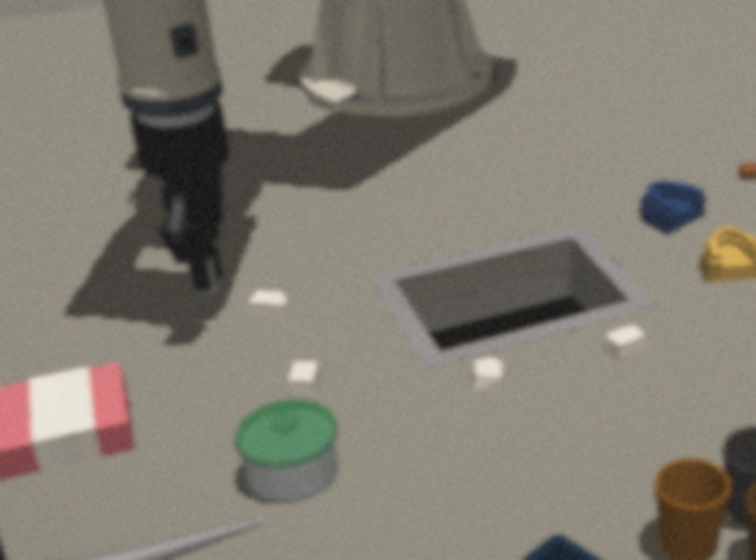

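Call:
play_rows(moves=[[[0,0,0],[0,3,12],0.2],[[0,0,0],[0,3,20],0.2],[[0,0,0],[0,3,22],0.2],[[0,0,0],[12,3,22],0.2],[[0,0,0],[24,3,22],0.2],[[0,0,0],[36,3,22],0.2],[[0,0,0],[48,3,22],0.2],[[0,0,0],[60,3,22],0.2],[[0,0,0],[72,3,22],0.2],[[0,0,0],[84,3,22],0.2],[[0,0,0],[96,3,22],0.2],[[0,0,0],[108,3,22],0.2],[[0,0,0],[120,3,22],0.2]])

```text
clock: 3.45
eef_pos: [502.5, -219.3, 9.6]
tcp_rot: [-3.14, -0.0, 1.167]
contact_force: [0.4, -0.4, 0.0]
opening: 0.203
```

```bash
python3 go.py D
python3 - <<'E'
from h import *
f=grab('scene'); cv2.imwrite('pics/s3.png',cv2.resize(f['color'][120:320,100:370,::-1],None,fx=2.8,fy=2.8,interpolation=cv2.INTER_CUBIC))
E
```

```text
clock 3.45 pos [ 502.5 -219.3    9.6] rot [-179.9   -0.    66.8] op 0.2 F [ 0.4 -0.4  0. ] q [-0.41  0.54  1.94  0.    0.66 -0.01]
(np.float64(452.69958835494265), np.float64(-328.9949705624832), 100, np.float64(66.64848517106799)) turn [-0.1 -0.   0.2] shift [-120.5   -2.8  -90.4]
(np.float64(452.69958835494265), np.float64(-328.9949705624832), 30, np.float64(66.64848517106799)) turn [-0.1 -0.   0.2] shift [-120.5   -2.7  -20.4]
(np.float64(452.69958835494265), np.float64(-328.9949705624832), 5, np.float64(66.64848517106799)) turn [-0.1 -0.   0.2] shift [-120.5   -2.7    4.6]
(np.int64(533), np.int64(-143), 5, np.float64(66.64848517106799)) turn [-0.1 -0.   0.2] shift [82.1 -2.   4.6]
(np.int64(533), np.int64(-143), 100, np.float64(66.64848517106799)) turn [-0.1 -0.   0.2] shift [ 82.1  -2.1 -90.4]
```

View pics/s3.png

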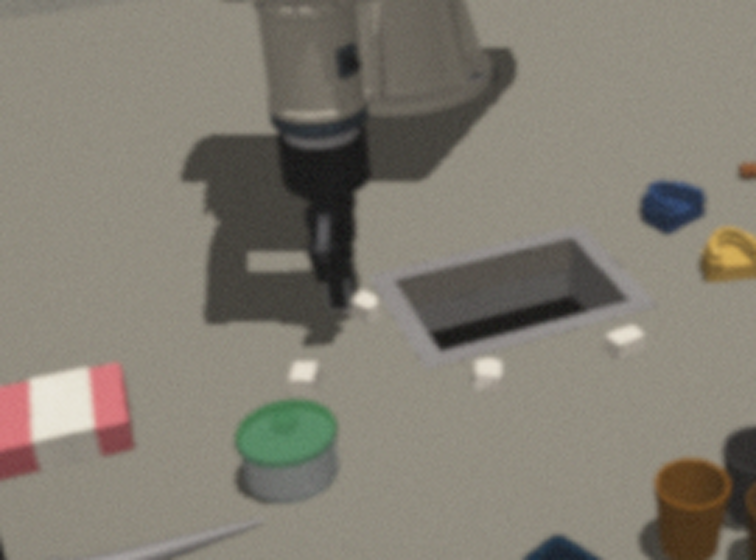

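The picture shows D ahead of the fingertips at (365,300) in the crop, near the flange. I'll continue the push over the edge.

Call:
play_rows(moves=[[[0,0,0],[12,-1,3],0.2],[[0,0,0],[24,-2,3],0.2],[[0,0,0],[36,-2,3],0.2],[[0,0,0],[48,-2,3],0.2],[[0,0,0],[60,-2,3],0.2],[[0,0,0],[72,-2,3],0.2],[[0,0,0],[82,-2,3],0.2],[[0,0,0],[86,-2,3],0.2],[[0,0,0],[86,-2,3],0.2],[[0,0,0],[86,-2,-30],0.2],[[0,0,0],[86,-2,-80],0.2],[[0,0,0],[86,-2,-90],0.2]])

```text
clock: 4.7
eef_pos: [537.6, -139.4, 104.1]
tcp_rot: [3.136, -0.001, 1.166]
contact_force: [0.5, -0.3, 1.5]
opening: 0.199
```

```bash
python3 go.py C
python3 - <<'E'
from h import *
f=grab('scene'); cv2.imwrite('pics/s4.png',cv2.resize(f['color'][120:320,100:370,::-1],None,fx=2.8,fy=2.8,interpolation=cv2.INTER_CUBIC))
f=grab('top'); cv2.imwrite('pics/t4.png',cv2.resize(f['color'][110:320,260:530,::-1],None,fx=2.8,fy=2.8,interpolation=cv2.INTER_CUBIC))
E
```

```text
clock 4.7 pos [ 537.6 -139.4  104.1] rot [ 1.797e+02 -1.000e-01  6.680e+01] op 0.2 F [ 0.5 -0.3  1.5] q [-0.26  0.4   1.89  0.    0.84  0.15]
(np.float64(621.5757352441724), np.float64(-329.5913791932319), 100, np.float64(113.09682191816086)) turn [  0.3   0.  -46.3] shift [-141.8  152.     4.7]
(np.float64(621.5757352441724), np.float64(-329.5913791932319), 30, np.float64(113.09682191816086)) turn [  0.3   0.  -46.3] shift [-141.9  151.6   74.7]
(np.float64(621.5757352441724), np.float64(-329.5913791932319), 5, np.float64(113.09682191816086)) turn [  0.3   0.  -46.3] shift [-141.9  151.5   99.7]
(np.int64(542), np.int64(-143), 5, np.float64(113.09682191816086)) turn [  0.3   0.  -46.3] shift [-1.7  4.9 99.1]
(np.int64(542), np.int64(-143), 100, np.float64(113.09682191816086)) turn [  0.3   0.  -46.3] shift [-1.5  5.4  4.1]
```

View pics/s4.png

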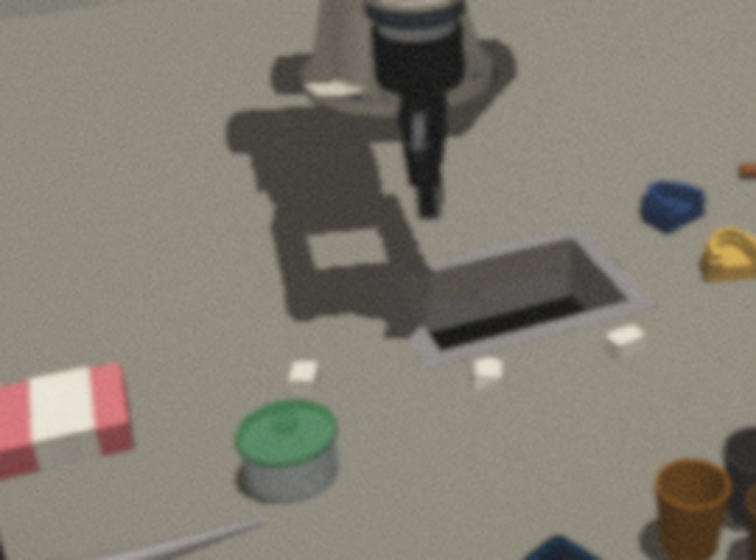

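View pics/t4.png

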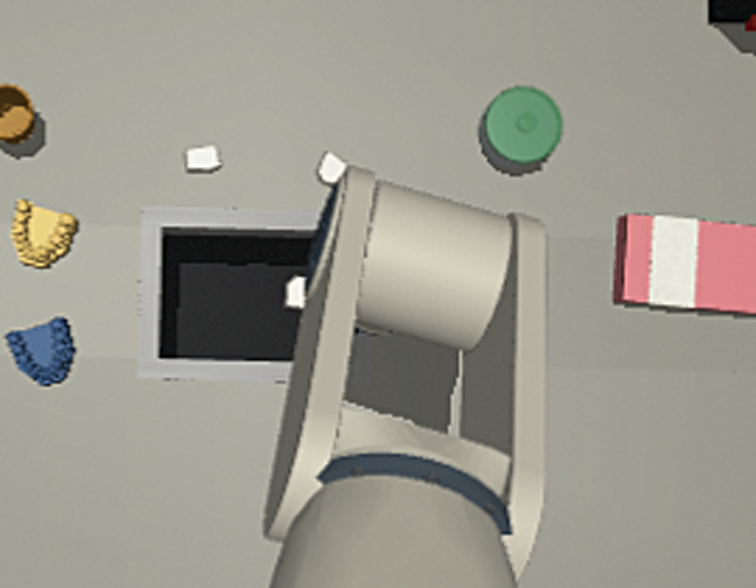

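Over C's crop: D now lies in the tub (crop (295,292)); C, B and A are untouched. On to C.

Call:
play_rows(moves=[[[0,0,-46],[-142,152,5],0.2],[[0,0,-46],[-142,152,5],0.2],[[0,0,-46],[-142,152,5],0.2],[[0,0,-46],[-142,152,5],0.2],[[0,0,-46],[-142,152,5],0.2],[[0,0,-46],[-142,152,5],0.2],[[0,0,-46],[-142,152,5],0.2],[[0,0,-46],[-142,152,40],0.2],[[0,0,-46],[-142,152,75],0.2],[[0,0,-46],[-142,152,90],0.2],[[0,0,-46],[-142,152,96],0.2],[[0,0,-46],[-142,152,98],0.2]])

```text
clock: 6.0
eef_pos: [620.5, -329.2, 3.5]
tcp_rot: [3.139, 0.001, 1.969]
contact_force: [-0.1, 0.8, 0.6]
opening: 0.2
```

```bash
python3 go.py C
python3 - <<'E'
from h import *
f=grab('scene'); cv2.imwrite('pics/s5.png',cv2.resize(f['color'][120:320,100:370,::-1],None,fx=2.8,fy=2.8,interpolation=cv2.INTER_CUBIC))
E
```

```text
clock 6.0 pos [ 620.5 -329.2    3.5] rot [1.799e+02 1.000e-01 1.128e+02] op 0.2 F [-0.1  0.8  0.6] q [-0.49  0.72  1.59  0.    0.83 -0.89]
(np.float64(621.5757352441724), np.float64(-329.5913791932319), 100, np.float64(113.09682191816086)) turn [ 0.1  0.1 -0.3] shift [ -0.8   1.1 -96.4]
(np.float64(621.5757352441724), np.float64(-329.5913791932319), 30, np.float64(113.09682191816086)) turn [ 0.1  0.1 -0.3] shift [ -0.8   0.9 -26.5]
(np.float64(621.5757352441724), np.float64(-329.5913791932319), 5, np.float64(113.09682191816086)) turn [ 0.1  0.1 -0.3] shift [-0.8  0.9 -1.5]
(np.int64(542), np.int64(-143), 5, np.float64(113.09682191816086)) turn [ 0.1  0.1 -0.3] shift [ 2.021e+02 -2.000e-01 -1.600e+00]
(np.int64(542), np.int64(-143), 100, np.float64(113.09682191816086)) turn [ 0.1  0.1 -0.3] shift [ 2.02e+02  1.00e-01 -9.66e+01]
```

View pics/s5.png

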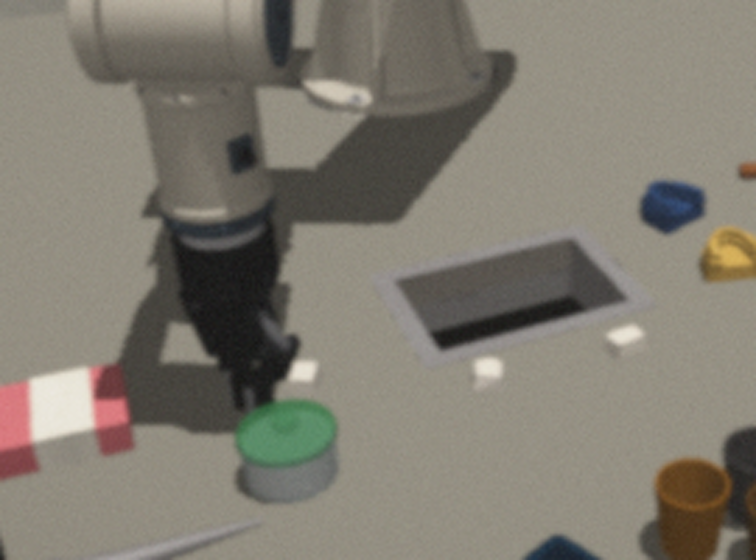

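C sits just ahead of the fingertips (crop (300,372)) and the jar has not moved. I'll push it.

Call:
play_rows(moves=[[[0,0,0],[0,0,-3],0.2],[[0,0,0],[12,0,-3],0.2],[[0,0,0],[24,0,-3],0.2],[[0,0,0],[36,0,-3],0.2],[[0,0,0],[48,0,-3],0.2],[[0,0,0],[60,0,-3],0.2],[[0,0,0],[72,0,-3],0.2],[[0,0,0],[84,0,-3],0.2],[[0,0,0],[96,0,-3],0.2],[[0,0,0],[108,0,-3],0.2],[[0,0,0],[120,0,-3],0.2]])

```text
clock: 7.15
eef_pos: [574.1, -218.1, 7.0]
tcp_rot: [3.138, 0.002, 1.969]
contact_force: [0.8, -0.1, 1.7]
opening: 0.199
```

```bash
python3 go.py C
python3 - <<'E'
from h import *
f=grab('scene'); cv2.imwrite('pics/s6.png',cv2.resize(f['color'][120:320,100:370,::-1],None,fx=2.8,fy=2.8,interpolation=cv2.INTER_CUBIC))
E
```

```text
clock 7.15 pos [ 574.1 -218.1    7. ] rot [1.798e+02 1.000e-01 1.128e+02] op 0.2 F [ 0.8 -0.1  1.7] q [-0.37  0.62  1.8   0.    0.72 -0.77]
(np.float64(621.5757352441724), np.float64(-329.5913791932319), 100, np.float64(113.09682191816086)) turn [ 0.2  0.1 -0.3] shift [-121.4    0.8  -92.7]
(np.float64(621.5757352441724), np.float64(-329.5913791932319), 30, np.float64(113.09682191816086)) turn [ 0.2  0.1 -0.3] shift [-121.3    0.6  -22.7]
(np.float64(621.5757352441724), np.float64(-329.5913791932319), 5, np.float64(113.09682191816086)) turn [ 0.2  0.1 -0.3] shift [-121.2    0.5    2.3]
(np.int64(542), np.int64(-143), 5, np.float64(113.09682191816086)) turn [ 0.2  0.1 -0.3] shift [81.6 -0.5  1.9]
(np.int64(542), np.int64(-143), 100, np.float64(113.09682191816086)) turn [ 0.2  0.1 -0.3] shift [ 81.5  -0.2 -93.1]
```

View pics/s6.png

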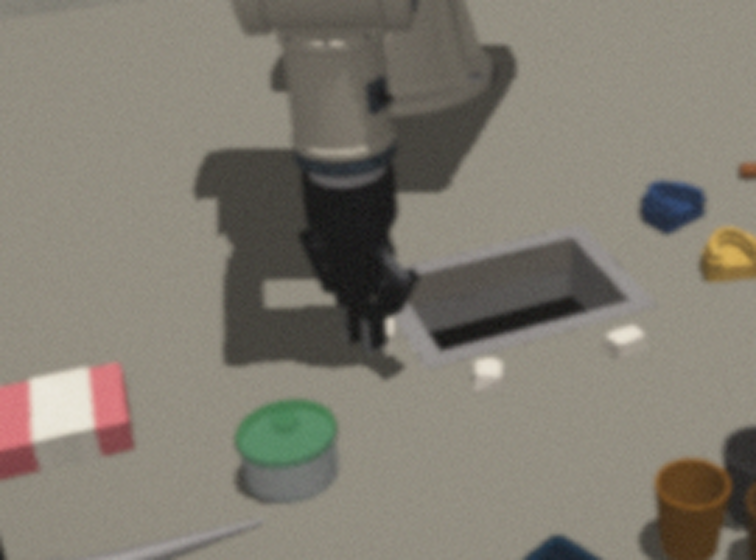

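C is in front of the fingers at about (390,328), on the flange. Next it goes over the edge.

Call:
play_rows(moves=[[[0,0,0],[12,0,1],0.2],[[0,0,0],[24,0,1],0.2],[[0,0,0],[36,0,1],0.2],[[0,0,0],[48,0,1],0.2],[[0,0,0],[60,0,1],0.2],[[0,0,0],[72,0,1],0.2],[[0,0,0],[82,0,1],0.2],[[0,0,0],[86,0,1],0.2],[[0,0,0],[86,0,1],0.2],[[0,0,0],[86,0,-30],0.2],[[0,0,0],[86,0,-80],0.2],[[0,0,0],[86,0,-93],0.2]])

```text
clock: 8.4
eef_pos: [542.1, -138.3, 104.0]
tcp_rot: [3.134, 0.004, 1.969]
contact_force: [0.6, -0.4, 0.9]
opening: 0.201
```

```bash
python3 go.py B; python3 go.py B 180
python3 - <<'E'
from h import *
f=grab('scene'); cv2.imwrite('pics/s7.png',cv2.resize(f['color'][120:320,100:370,::-1],None,fx=2.8,fy=2.8,interpolation=cv2.INTER_CUBIC))
f=grab('top'); cv2.imwrite('pics/t7.png',cv2.resize(f['color'][110:320,260:530,::-1],None,fx=2.8,fy=2.8,interpolation=cv2.INTER_CUBIC))
E
```

```text
clock 8.4 pos [ 542.1 -138.3  104. ] rot [179.6   0.2 112.8] op 0.2 F [ 0.6 -0.4  0.9] q [-0.25  0.4   1.89  0.    0.84 -0.65]
(np.float64(716.2599455259685), np.float64(-151.53667107513184), 100, np.float64(163.59143084583684)) turn [  0.3   0.4 -50.8] shift [-79.7 155.3   5.5]
(np.float64(716.2599455259685), np.float64(-151.53667107513184), 30, np.float64(163.59143084583684)) turn [  0.3   0.4 -50.8] shift [-79.4 154.8  75.5]
(np.float64(716.2599455259685), np.float64(-151.53667107513184), 5, np.float64(163.59143084583684)) turn [  0.3   0.4 -50.8] shift [-79.3 154.6 100.5]
(np.int64(582), np.int64(-112), 5, np.float64(163.59143084583684)) turn [  0.3   0.4 -50.8] shift [ 9.2 46.2 99.3]
(np.int64(582), np.int64(-112), 100, np.float64(163.59143084583684)) turn [  0.3   0.4 -50.8] shift [ 8.8 46.9  4.3]
clock 8.4 pos [ 542.1 -138.3  104. ] rot [179.6   0.2 112.8] op 0.2 F [ 0.6 -0.4  0.9] q [-0.25  0.4   1.89  0.    0.84 -0.65]
(np.float64(716.2599455259685), np.float64(-151.53667107513184), 100, np.float64(-16.40856915416316)) turn [  0.5  -0.3 129.2] shift [-79.7 155.3   5.5]
(np.float64(716.2599455259685), np.float64(-151.53667107513184), 30, np.float64(-16.40856915416316)) turn [  0.5  -0.3 129.2] shift [-79.4 154.8  75.5]
(np.float64(716.2599455259685), np.float64(-151.53667107513184), 5, np.float64(-16.40856915416316)) turn [  0.5  -0.3 129.2] shift [-79.3 154.6 100.5]
(np.int64(582), np.int64(-112), 5, np.float64(-16.40856915416316)) turn [  0.5  -0.3 129.2] shift [ 9.2 46.2 99.3]
(np.int64(582), np.int64(-112), 100, np.float64(-16.40856915416316)) turn [  0.5  -0.3 129.2] shift [ 8.8 46.9  4.3]
```

View pics/s7.png

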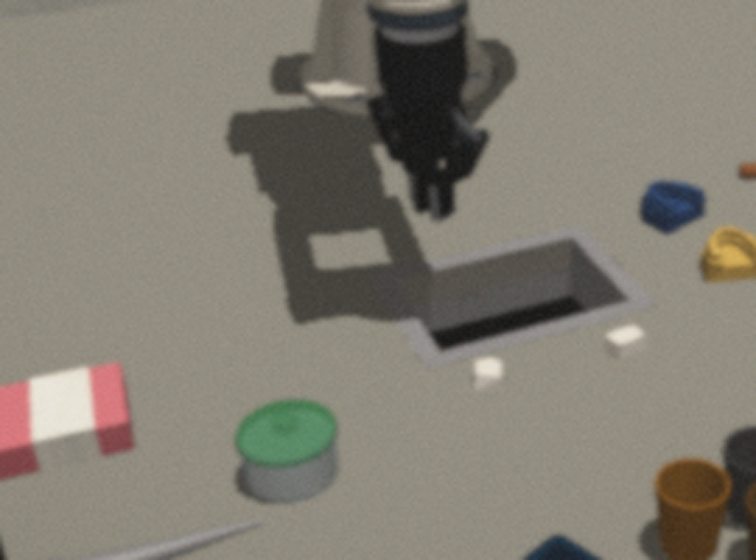

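View pics/t7.png

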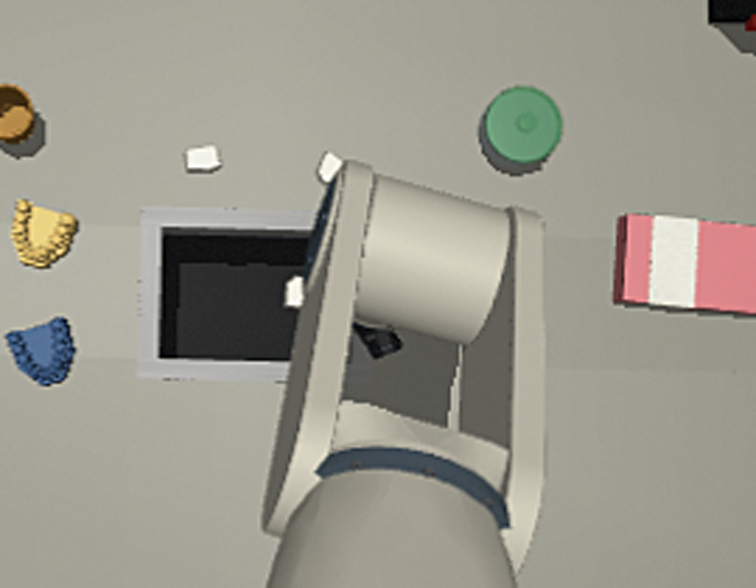

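Flange and right side show no offcut; C has gone in (I'll confirm when the arm no longer hides the tub). Next B.

Call:
play_rows(moves=[[[0,0,-51],[-79,155,5],0.2],[[0,0,-51],[-79,155,5],0.2],[[0,0,-51],[-79,155,5],0.2],[[0,0,-51],[-79,155,5],0.2],[[0,0,-51],[-79,155,5],0.2],[[0,0,-51],[-79,155,5],0.2],[[0,0,-51],[-79,155,5],0.2],[[0,0,-51],[-79,155,40],0.2],[[0,0,-51],[-79,155,75],0.2],[[0,0,-51],[-79,155,90],0.2],[[0,0,-51],[-79,155,97],0.2],[[0,0,-51],[-79,155,98],0.2]])

```text
clock: 9.7
eef_pos: [715.3, -150.9, 4.8]
tcp_rot: [3.14, 0.006, 2.857]
contact_force: [0.2, 0.1, 0.2]
opening: 0.2
```

```bash
python3 go.py B
python3 - <<'E'
from h import *
f=grab('scene'); cv2.imwrite('pics/s8.png',cv2.resize(f['color'][120:320,150:420,::-1],None,fx=2.8,fy=2.8,interpolation=cv2.INTER_CUBIC))
E
```

```text
clock 9.7 pos [ 715.3 -150.9    4.8] rot [179.9   0.3 163.7] op 0.2 F [0.2 0.1 0.2] q [-0.21  0.75  1.52  0.    0.87 -1.5 ]
(np.float64(716.2599455259685), np.float64(-151.53667107513184), 100, np.float64(163.59143084583684)) turn [0.1 0.3 0.1] shift [ -1.7  -0.2 -95.2]
(np.float64(716.2599455259685), np.float64(-151.53667107513184), 30, np.float64(163.59143084583684)) turn [0.1 0.3 0.1] shift [ -1.3  -0.3 -25.2]
(np.float64(716.2599455259685), np.float64(-151.53667107513184), 5, np.float64(163.59143084583684)) turn [0.1 0.3 0.1] shift [-1.1 -0.3 -0.2]
(np.int64(582), np.int64(-112), 5, np.float64(163.59143084583684)) turn [0.1 0.3 0.1] shift [138.8  -0.   -1. ]
(np.int64(582), np.int64(-112), 100, np.float64(163.59143084583684)) turn [0.1 0.3 0.1] shift [ 1.383e+02  1.000e-01 -9.600e+01]
```

View pics/s8.png

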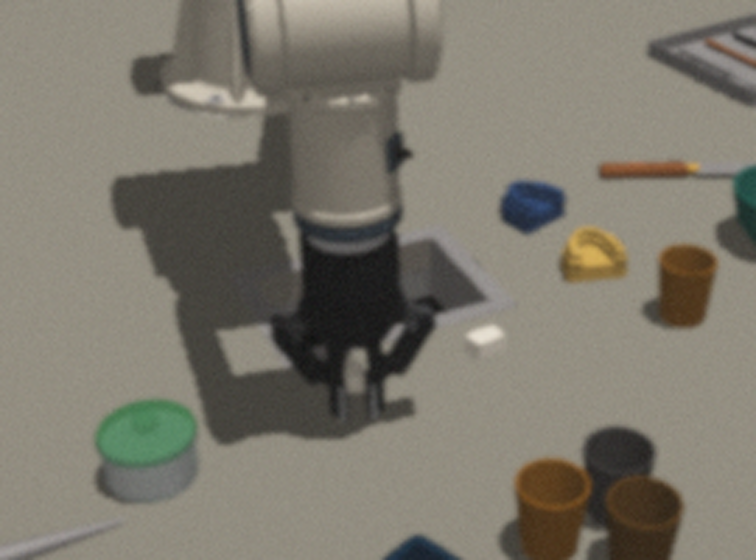

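B is centred between the fingers at (355,370) as seen from the front. I'll push it in.

Call:
play_rows(moves=[[[0,0,0],[12,0,-2],0.2],[[0,0,0],[24,0,-2],0.2],[[0,0,0],[36,0,-2],0.2],[[0,0,0],[48,0,-2],0.2],[[0,0,0],[60,0,-2],0.2],[[0,0,0],[72,0,-2],0.2],[[0,0,0],[84,0,-2],0.2],[[0,0,0],[96,0,-2],0.2],[[0,0,0],[108,0,-2],0.2],[[0,0,0],[120,0,-2],0.2],[[0,0,0],[132,0,-2],0.2],[[0,0,0],[142,0,-2],0.2],[[0,0,0],[142,0,-2],0.2],[[0,0,0],[142,0,-2],0.2],[[0,0,0],[142,0,-40],0.2],[[0,0,0],[142,0,-85],0.2],[[0,0,0],[142,0,-95],0.2]])

```text
clock: 11.45
eef_pos: [582.3, -111.9, 104.3]
tcp_rot: [3.14, 0.015, 2.858]
contact_force: [0.3, 0.1, 0.4]
opening: 0.197
```

```bash
python3 go.py A
python3 - <<'E'
from h import *
f=grab('scene'); cv2.imwrite('pics/s9.png',cv2.resize(f['color'][120:320,150:420,::-1],None,fx=2.8,fy=2.8,interpolation=cv2.INTER_CUBIC))
f=grab('top'); cv2.imwrite('pics/t9.png',cv2.resize(f['color'][110:320,260:530,::-1],None,fx=2.8,fy=2.8,interpolation=cv2.INTER_CUBIC))
E
```

```text
clock 11.45 pos [ 582.3 -111.9  104.3] rot [179.9   0.9 163.7] op 0.2 F [0.3 0.1 0.4] q [-0.19  0.44  1.82  0.    0.87 -1.48]
(np.float64(724.9085146923672), np.float64(2.902845668119216), 100, np.float64(-168.56631873457334)) turn [ -0.1   0.9 -27.7] shift [-104.6  150.1    6.2]
(np.float64(724.9085146923672), np.float64(2.902845668119216), 30, np.float64(-168.56631873457334)) turn [ -0.1   0.9 -27.7] shift [-103.6  150.    76.2]
(np.float64(724.9085146923672), np.float64(2.902845668119216), 5, np.float64(-168.56631873457334)) turn [ -0.1   0.9 -27.7] shift [-103.2  150.   101.1]
(np.int64(582), np.int64(-26), 5, np.float64(-168.56631873457334)) turn [ -0.1   0.9 -27.7] shift [25.9 82.2 99.1]
(np.int64(582), np.int64(-26), 100, np.float64(-168.56631873457334)) turn [ -0.1   0.9 -27.7] shift [24.5 82.4  4.1]
```

View pics/s9.png

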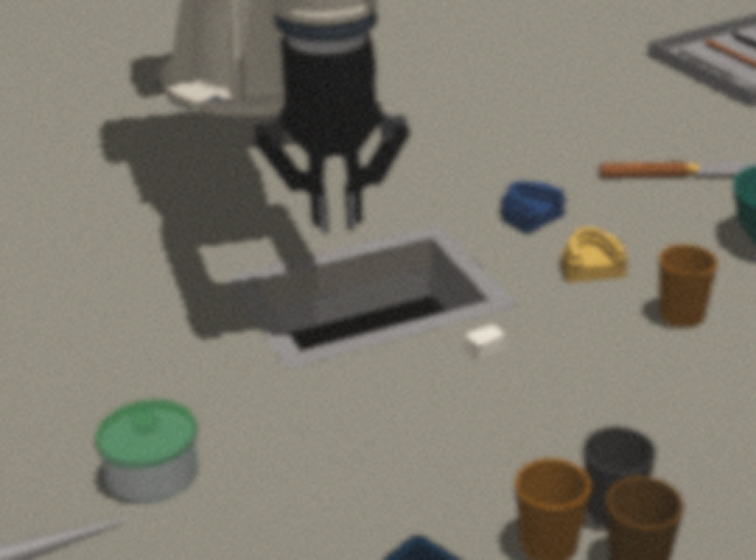

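View pics/t9.png

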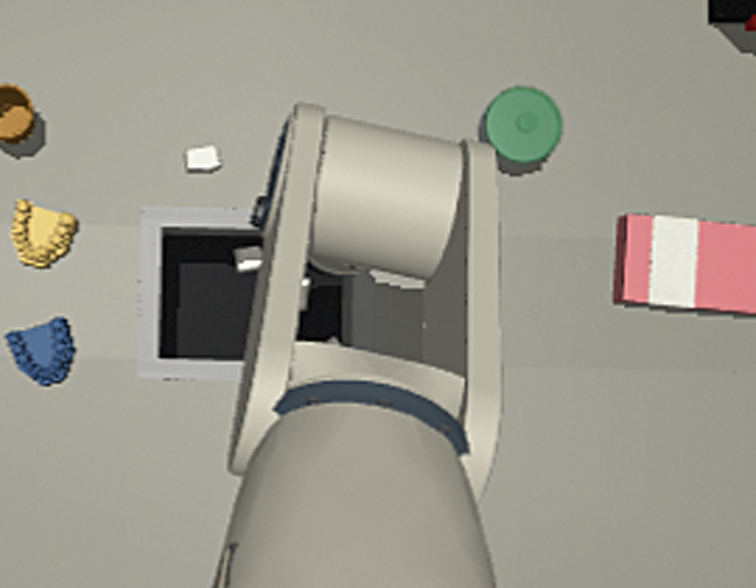

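B is in the tub (crop (247,258)); A is still at (202,158). Last, A.

Call:
play_rows(moves=[[[0,0,-28],[-104,150,6],0.2],[[0,0,-28],[-104,150,6],0.2],[[0,0,-28],[-104,150,6],0.2],[[0,0,-28],[-104,150,6],0.2],[[0,0,-28],[-104,150,6],0.2],[[0,0,-28],[-104,150,6],0.2],[[0,1,-28],[-104,150,40],0.2],[[0,1,-28],[-103,150,75],0.2],[[0,1,-28],[-103,150,90],0.2],[[0,1,-28],[-103,150,97],0.2],[[0,1,-28],[-103,150,99],0.2]])

```text
clock: 12.65
eef_pos: [722.6, 2.7, 4.1]
tcp_rot: [3.142, -0.006, -2.938]
contact_force: [-0.5, -0.0, -0.2]
opening: 0.199
```

```bash
python3 go.py A
python3 - <<'E'
from h import *
f=grab('scene'); cv2.imwrite('pics/s10.png',cv2.resize(f['color'][120:320,150:420,::-1],None,fx=2.8,fy=2.8,interpolation=cv2.INTER_CUBIC))
E
```

```text
clock 12.65 pos [722.6   2.7   4.1] rot [ 180.    -0.3 -168.3] op 0.2 F [-0.5 -0.  -0.2] q [ 0.    0.75  1.53 -0.    0.87 -1.77]
(np.float64(724.9085146923672), np.float64(2.902845668119216), 100, np.float64(-168.56631873457334)) turn [ 0.  -0.3  0.3] shift [ -1.7  -0.3 -95.9]
(np.float64(724.9085146923672), np.float64(2.902845668119216), 30, np.float64(-168.56631873457334)) turn [ 0.  -0.3  0.3] shift [ -2.1  -0.3 -25.9]
(np.float64(724.9085146923672), np.float64(2.902845668119216), 5, np.float64(-168.56631873457334)) turn [ 0.  -0.3  0.3] shift [-2.3 -0.3 -0.9]
(np.int64(582), np.int64(-26), 5, np.float64(-168.56631873457334)) turn [ 0.  -0.3  0.3] shift [143.5   0.3  -0. ]
(np.int64(582), np.int64(-26), 100, np.float64(-168.56631873457334)) turn [ 0.  -0.3  0.3] shift [144.1   0.4 -95. ]
```

View pics/s10.png

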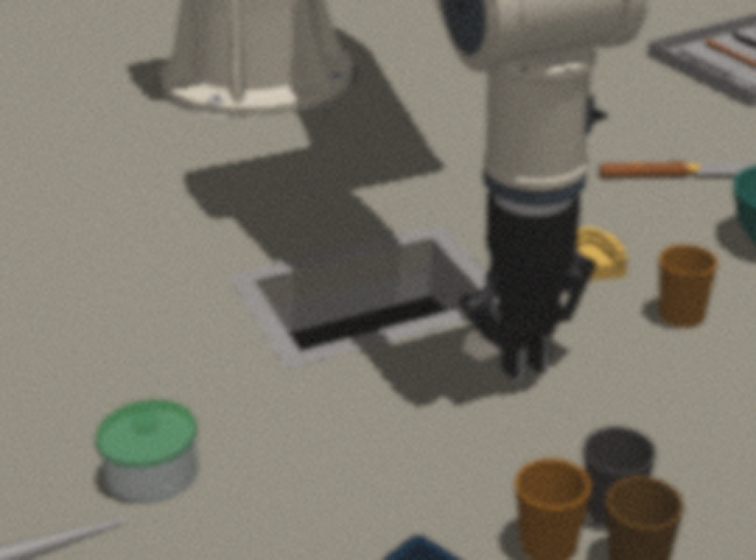

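Call:
play_rows(moves=[[[0,0,0],[12,0,-2],0.2],[[0,0,0],[24,0,-2],0.2],[[0,0,0],[36,0,-2],0.2],[[0,0,0],[48,0,-2],0.2],[[0,0,0],[60,0,-2],0.2],[[0,0,0],[72,0,-2],0.2],[[0,0,0],[84,0,-2],0.2],[[0,0,0],[96,0,-2],0.2],[[0,0,0],[108,0,-2],0.2],[[0,0,0],[120,0,-2],0.2],[[0,0,0],[132,0,-2],0.2],[[0,0,0],[144,0,-2],0.2],[[0,0,0],[148,0,-2],0.2],[[0,0,0],[148,0,-2],0.2],[[0,0,0],[148,0,-40],0.2],[[0,0,0],[148,0,-85],0.2],[[0,0,0],[148,0,-135],0.2],[[0,0,0],[148,0,-150],0.2]])

```text
clock: 14.5
eef_pos: [582.4, -27.0, 160.9]
tcp_rot: [-3.139, 0.003, -2.937]
contact_force: [1.1, -0.3, 0.7]
opening: 0.2
```

Run:
```python
from h import *
plan([(400,-350,200,180)])
f=grab('scene'); cv2.imwrite('pics/s11.png',cv2.resize(f['color'][120:320,150:420,::-1],None,fx=2.8,fy=2.8,interpolation=cv2.INTER_CUBIC))
f=grab('top'); cv2.imwrite('pics/t11.png',cv2.resize(f['color'][110:320,260:530,::-1],None,fx=2.8,fy=2.8,interpolation=cv2.INTER_CUBIC))
```

```text
clock 14.5 pos [582.4 -27.  160.9] rot [-179.9    0.2 -168.3] op 0.2 F [ 1.1 -0.3  0.7] q [-0.05  0.36  1.79 -0.    0.98 -1.82]
(400, -350, 200, 180) turn [-0.1  0.2 11.7] shift [ 244.  -279.4  -39.3]
```

View pics/s11.png

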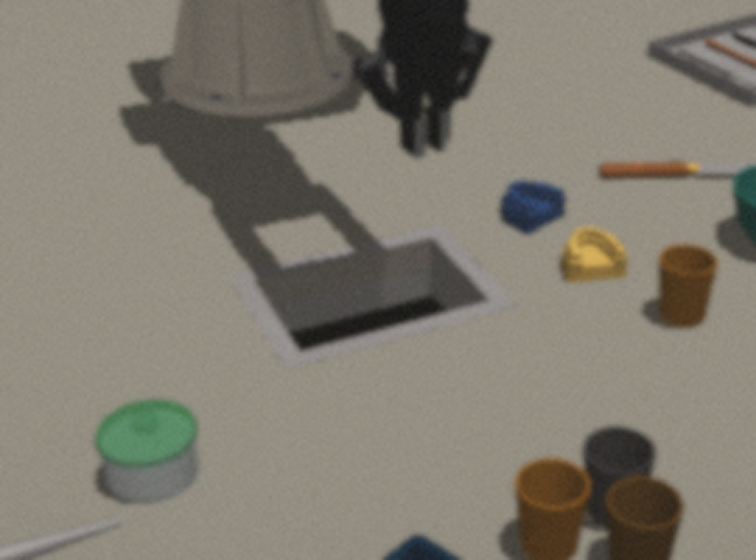

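View pics/t11.png

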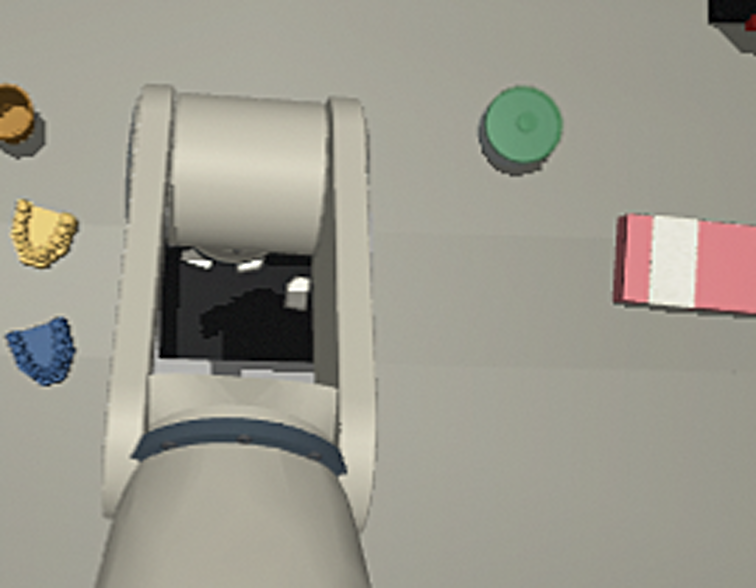

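The worktop is clear of offcuts. I'll move the arm aside to count them in the tub.

Call:
play_rows(moves=[[[0,0,12],[244,-280,-40],0.2],[[0,0,12],[244,-280,-40],0.2],[[0,0,12],[244,-280,-40],0.2],[[0,0,12],[244,-280,-40],0.2],[[0,0,12],[244,-280,-40],0.2],[[0,0,12],[244,-280,-40],0.2],[[0,0,12],[244,-280,-40],0.2],[[0,0,12],[244,-280,-40],0.2],[[0,0,12],[244,-280,-40],0.2],[[0,0,12],[244,-280,-40],0.2],[[0,0,12],[244,-280,-40],0.2]])

```text
clock: 15.7
eef_pos: [399.4, -349.5, 197.6]
tcp_rot: [3.141, 0.0, 3.137]
contact_force: [0.1, 0.0, -0.3]
opening: 0.2
```

Run:
```python
from h import *
f=grab('top','t12f.png'); cv2.imwrite('pics/t12.png',cv2.resize(f['color'][110:290,170:450,::-1],None,fx=2.8,fy=2.8,interpolation=cv2.INTER_CUBIC))
a=cv2.imread('pics/top0.png')[:,:,::-1]
for o in ('offcut_a','blue_cast','yellow_cast','bowl','cup','jar','wax_box','spatula'):
    for d in r.silhouettes(f,o):
        print(o,round(d['conf'],2),np.round(d['location'],1),d['mask'].sum(),[round(x.mean(),1) for x in np.nonzero(d['mask'])[::-1]])
```

```text
offcut_a 0.59 [366.6 214.7] 68 [np.float64(365.1), np.float64(214.2)]
offcut_a 0.56 [379.4 234.9] 56 [np.float64(377.8), np.float64(235.4)]
offcut_a 0.48 [350.6 203.4] 78 [np.float64(348.2), np.float64(202.1)]
offcut_a 0.45 [327.1 197.2] 69 [np.float64(329.8), np.float64(199.9)]
blue_cast 0.75 [276.7 234.2] 441 [np.float64(274.5), np.float64(235.1)]
yellow_cast 0.77 [274.4 193.9] 445 [np.float64(273.6), np.float64(193.0)]
bowl 0.97 [197.7 174.3] 1446 [np.float64(196.7), np.float64(173.8)]
cup 0.68 [264.5 151.3] 280 [np.float64(262.2), np.float64(150.6)]
jar 0.63 [441.6 153.5] 634 [np.float64(445.4), np.float64(154.3)]
wax_box 0.81 [509.5 202.3] 2027 [np.float64(510.6), np.float64(204.4)]
wax_box 0.43 [276.7 192.5] 355 [np.float64(273.6), np.float64(193.9)]
spatula 0.77 [195.2 233.3] 571 [np.float64(197.3), np.float64(234.1)]
```

View pics/t12.png

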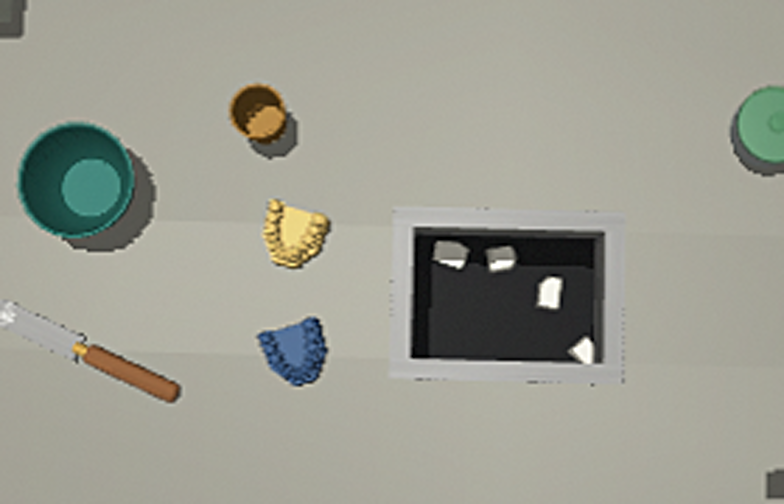

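All four offcuts show in the tub at crop (450,254), (500,258), (550,292) and (582,350), and every other object is in its starting place. Signing off.

Run:
```python
from rig import r
print(r.sign_off())
```

```text
the job is handed in; nothing more can be done
None
```

All four offcuts are in the tub. I slid each one along the bench with the fingertips and over the edge of the chute. Two went over the right side and two over the far side, and none were picked up. The job was handed in at about 16 s on the robot's clock.

- **Offcuts:** The last top picture, with the arm moved aside, shows four offcuts in the tub and none on the worktop or flange. The network also found exactly four, all inside the chute mouth.
- **Other objects:** The casts, bowl, cup, jar, wax box and spatula appear in the same place as at the start, within the network's scatter of a few pixels.
- **Forces:** The contact force stayed under 2 N at every reading I took.
- **Disagreements:** Early on, the scene camera put some offcuts 10–15 mm away from where the top camera did. I used the top camera, whose chute measurement matched the given 130 x 190 mm. In the last check the network also reported a second wax box (confidence 0.43), at the yellow cast's position, which the picture shows is false.

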